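# Hold the tweezers at the mark over the dowel hole

## Robot

A 6-joint arm with a two-finger parallel gripper is mounted at the origin on the work surface. World frame = base frame: x ahead of the robot, y to its left, z up, the work surface at z = 0. Lengths are in mm, angles in rad, forces in N, time in s.
With the tool pointing down it reaches from about 350 to 875 mm from the base axis. Payload 4.2 kg.
Tool frame: the origin (TCP) lies midway between the tips of the shut fingers; the grasp point (between the pads) lies behind it (arm.tcp_to_grasp is the z of the grasp point in the tool frame, in mm); z points along the fingers, y is the direction in which the jaws open and shut (so a half turn about z gives the same grasp; the last joint's range is limited). The gripper opens to 85 mm and grips with 20 to 120 N. Pads are 22 mm wide; open, the fingers measure 114 mm over their backs; the gripper's body (76 mm by 85 mm) begins 54 mm behind the grasp point. The pads swing forward as they close: fully open they stand 13 mm farther back than shut.
Start: joints at [1.383, 0.385, 0.008, 0, -1.194, -0.259], TCP at [270.017, 563.64, 200.312] pointing down, gripper open.
Joint ranges: [-3.14, 3.14], [-1.21, 2.06], [-1.07, 1.41], [-3.16, 2.05], [-2.99, -0.16], [-3.1, 3.1]. Speed limits (rad/s): [2.79, 2.79, 3.14, 3.14, 3.14, 3.14].

## Interface

Orientations are given as a unit quaternion [x, y, z, w].
In Python, from bench import arm, optics, job_done gives the robot as it stands.
- The arm moves only by the tool carry_out, never from a script. Its argument "increments" is a list that holds one entry, the list of rows, each a list of 7 numbers: the shift along the world's x, y, z in m, then the turn, a rotation vector about the world's x, y, z in degrees, then the closure, from -1 (fully open) to 1 (shut). In form: [[[x, y, z, ax, ay, az, fingers], ...]]. A call has 1 to 5 rows; each row shifts and turns the commanded pose from where the row before left it; what a row does not reach is not made up. A row lasts 1/10 s, in which the tool goes at most 50 mm and 8.59 degrees, less where a joint would pass 70% of its speed; a pose out of reach is approached as far as the arm can. A call is refused whole if a number of a shift passes 0.05 or a number of a turn 8.59, either way. A call with a gripper value outside its range is refused whole. The fingers move at their own pace and stop on an object; the grip force is fixed at half the most. Time passes only in rows, so rows that do not move let the fingers close. It gives the time, the measured TCP pose, the force and the opening at its end, in the units of the state.
- arm.read_state(): the state, without advancing time (a new reading comes with each control period).
- optics.get_image(name): name is "side" or "top" or "wrist"; returns a dict with "color" (400x640x3 uint8, red, green, blue), "fx", "fy", "cx", "cy" (pixels), "distortion" ([k1, k2, p1, p2, k3] as OpenCV has them; the pictures are not rectified), "rvec" (rotation vector, rad) and "tvec" (3), from world to camera coordinates, as OpenCV has them. Camera axes: x right, y down, z forward; pixel columns grow to the right and rows downward; lengths in mm; the calibration is good to about 2 mm. A picture is of the moment at which its call begins. There is no depth.
- job_done(): hands the job in, once; it reports no verdict.
The state is a dict: "clock": time; "joints": joint angles; "joint_vel": joint speeds; "joint_efforts": joint torques, N m; "position": TCP position; "ee_rot": TCP orientation; "contact_force": force on the tool from outside, world axes, zero at the start; "wrist_torque": the same for the moment, N m; "gripper_width": finger opening in mm.
Only numpy, scipy, OpenCV 4.12 (cv2) and the standard library are available. Lean on these libraries where they do the work, as an engineer would, in place of code of your own. Each camera call takes 0.05 s, during which the arm holds its last target.

## Task

Pick the long sprung tweezers off their wooden rest and hold them level with the two tips centred over the drilled dowel hole in the carved stone fragment, about 3 cm above it and not touching it, squeezed so that each blade lies between its pair of black lines on the white bridge (a tip gap of 12 mm), ready for a colleague to lay a steel dowel between the tips. Finish while still holding the tweezers there, with the gap steady; do not lean on the fragment, and leave the bottle, tin, loose stone and brush alone.

Things in the scene. Friction and masses are not known exactly. Their poses are not given: they have to be found in the camera images.
- tweezers_grip (a point): Centre between the tweezers' two dark ribbed finger grips, half-way up them, 55.5 mm above the table at the start. x points along the tweezers to the tips, y to the left blade, z up. The grips are 34 mm long (x) and 15 mm tall and are squeezed from both sides along y. Width over their outer faces: 40 mm relaxed, 25.5 mm at the marked gap, 19 mm shut.
- tweezers_tips (a point): Point mid-way between the two blade tips, 90 mm ahead (tweezers' x) of tweezers_grip and 3 mm below it; same axes. The tips are 7 mm tall.
- bridge (a point): Centre of the top of the white bridge, 20 x 48 mm, that lies below the blades 60 mm ahead of tweezers_grip and 8.5 mm below it; same axes. It carries two pairs of black lines along x. The blades are 3.6 mm thick; each has 1.3 mm to spare on either side when in the middle of its pair of lines, its centre then 7.2 mm from the bridge's middle.
- squeeze (a joint): How far each blade has swung in about the heel, rad (both swing alike). 0 = relaxed, tip gap 36 mm; tip gap in mm = 36 - 460 x value; width over the finger grips in mm = 40 - 280 x value; 0.052 = at the marks (gap 12 mm); stop at 0.074. The spring pushes each grip outwards with about 4 N relaxed, 10 N at the marks, 12.5 N shut; the spring alone opens them.
- tweezers: The steel tweezers as a whole, 240 mm long, about 90 g, lying level on the rest, blades opening sideways. Origin at the underside, 10.5 mm below tweezers_grip; same axes. A flat strip 14 mm wide, 2 mm thick joins heel and bridge under the blades and is the lowest part.
- rest: Fixed wooden rest, base plate 250 x 90 x 12 mm. Two posts, 45 mm high over the table, carry the tweezers' heel (130 mm behind the grips, cheeks beside it up to 54 mm) and bridge (60 mm ahead); between them is free space down to the base plate. Origin at table height straight below tweezers_grip at the start, x along the tweezers to the tips.
- hole (a point): Centre of the mouth of the dowel hole, 15 mm wide, in the flat top of the carved fragment, 50 mm above the table; z up.
- fragment: Carved sandstone fragment with egg mouldings on one side, block 110 x 120 x 50 mm (mouldings stick out up to 16 mm more), fixed. Origin at table height, straight below the hole.
- bottle: Amber glass bottle, 72 mm wide, 160 mm tall, standing; origin at the centre of its underside. Leave alone.
- tin: Shallow round aluminium tin, 80 mm wide, 22 mm tall; origin at the centre of its underside. Leave alone.
- lump: Loose piece of sandstone about 80 mm wide, 46 mm tall; origin at the middle of its underside. Leave alone.
- brush: Flat hand brush with a wooden handle, lying on the table, its origin on its underside. Leave alone.
Not all that is in view belongs to the job. What is shaped like the tweezers but pink is not meant.

How it is judged:
By the outcome, as a careful person would: the job done as asked, in the order asked, and still so for the second after the job is handed in, while the arm keeps its last pose, push and grip.
It also fails if it takes over 35 s, if anything falls off the work surface, if the arm or the gripper's body presses on something with over 40 N, if the wrist force passes 120 N, or if a joint passes its speed limit or range.

## Working session

There is one attempt and no reset: what is moved stays moved. The work goes in short steps, Python scripts to look and compute and a tool call to move; the robot and the scene stay as the last step left them, time stands still between calls to the robot, and variables do not carry over. Pictures are saved under pics/ and viewed, and the job is handed in when it is done.

Besides the shell and the picture viewer there is one more tool, called as name([rows], argument=value, ...), one row to a line, values as JSON. carry_out: Moves the arm, as the interface text tells. Its arguments: {"type":"object","properties":{"increments":{"type":"array","items":{"type":"array","items":{"type":"array","items":{"type":"number"}}}}},"required":["increments"]}

```bash
mkdir -p pics; ls; python3 - <<'E'
from bench import arm, optics
import cv2
s=arm.read_state()
for k,v in s.items(): print(k,v)
print(arm.tcp_to_grasp)
for n in ["side","top","wrist"]:
    im=optics.get_image(n); cv2.imwrite(f"pics/{n}0.png",im["color"][:,:,::-1])
    print(n,{k:v for k,v in im.items() if k!="color"})
E
```

```text
pics
clock 0.0
joints [ 1.38261788e+00  3.85569037e-01  6.62769929e-03 -4.62811334e-04
 -1.19400180e+00 -2.58571736e-01]
joint_vel [ 0.00086333  0.00078435 -0.00280159 -0.00071885  0.00012618 -0.00195561]
joint_efforts [ 3.55506718e-04 -3.92287624e+01  1.88399470e+01  4.18612137e+00
 -4.69117003e-03 -2.62673638e-06]
position [269.75430207 563.07162437 199.22022712]
ee_rot [ 9.75135848e-01 -2.21605235e-01 -1.77175140e-04  1.08030781e-03]
contact_force [-0.39514142 -0.23932729 -0.21687508]
wrist_torque [ 0.00010689 -0.04616078 -0.01349401]
gripper_width 84.79175912301461
-18.700000000000003
side {'fx': 505.04683725869216, 'fy': 505.04683725869216, 'cx': 327.2627095864008, 'cy': 195.47528630841893, 'distortion': array([-0.09355741,  0.        ,  0.        ,  0.        ,  0.        ]), 'rvec': array([ 0.17038018, -2.67992572,  1.55285106]), 'tvec': array([ 540.15680785,   90.18113727, 1745.29124483])}
top {'fx': 482.7628105921327, 'fy': 482.7628105921327, 'cx': 322.18454808635244, 'cy': 197.79557073963934, 'distortion': array([-0.14992592,  0.        ,  0.        ,  0.        ,  0.        ]), 'rvec': array([ 2.15219302, -2.17748706,  0.12627025]), 'tvec': array([   7.34902217,  573.79644405, 1668.00505988])}
wrist {'fx': 323.6871985768041, 'fy': 323.6871985768041, 'cx': 321.41977578594776, 'cy': 196.9632005047905, 'distortion': array([-0.03963871,  0.        ,  0.        ,  0.        ,  0.        ]), 'rvec': array([-1.56943508,  2.49527256,  0.39297065]), 'tvec': array([624.62096484, -39.3857414 , 379.29413288])}
```

View pics/top0.png

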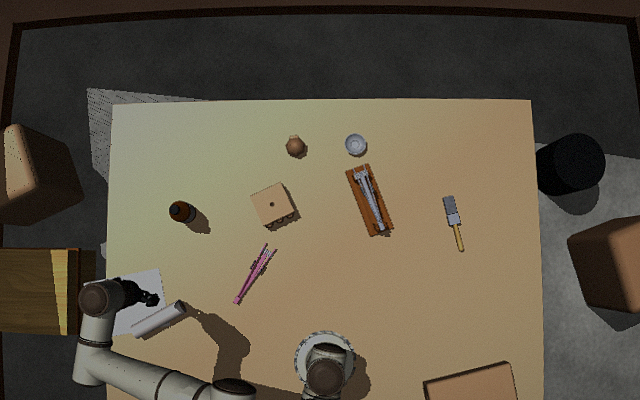

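View pics/side0.png

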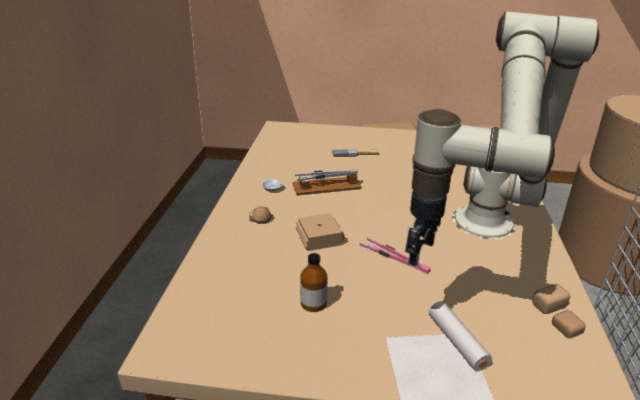

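View pics/wrist0.png

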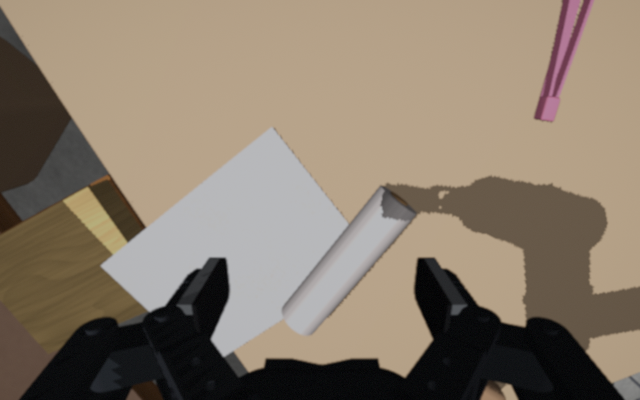

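Candidates for the tweezers are the steel pair on the wooden rest (top view about (370,200)) and the pink pair lying on the table (254,274). The description says steel on a rest, so I choose (370,200) and check it in a close crop.

```bash
cat > h.py <<'E'
import cv2, numpy as np
from bench import arm, optics
def crop(im,x0,y0,x1,y1,s,fn):
    c=im["color"][y0:y1,x0:x1,::-1]
    cv2.imwrite(fn,cv2.resize(c,None,fx=s,fy=s,interpolation=cv2.INTER_CUBIC))
def K(im): return np.array([[im["fx"],0,im["cx"]],[0,im["fy"],im["cy"]],[0,0,1.]])
def ray(im,uv):
    p=cv2.undistortPoints(np.array([[uv]],float),K(im),im["distortion"])[0,0]
    R,_=cv2.Rodrigues(im["rvec"]); return -R.T@im["tvec"], R.T@np.array([p[0],p[1],1.])
def onz(im,uv,z):
    o,d=ray(im,uv); return o+d*(z-o[2])/d[2]
def proj(im,P):
    return cv2.projectPoints(np.array(P,float).reshape(-1,3),im["rvec"],im["tvec"],K(im),im["distortion"])[0][:,0]
E
python3 - <<'E'
from h import *
im=optics.get_image("top"); crop(im,335,155,405,245,6,"pics/t1.png"); crop(im,240,175,310,235,8,"pics/t2.png")
im=optics.get_image("side"); crop(im,285,160,370,200,9,"pics/s1.png"); crop(im,290,205,350,255,9,"pics/s2.png")
E
```

```text
(no output)
```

View pics/t1.png

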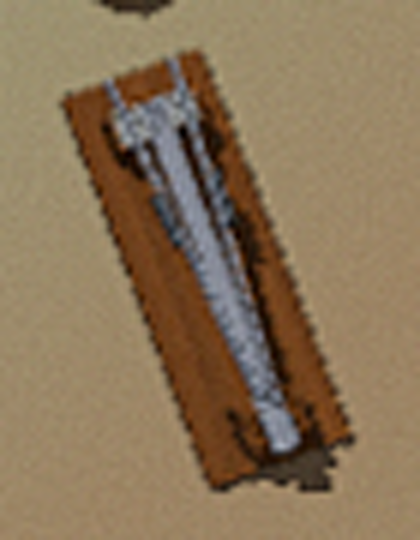

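View pics/t2.png

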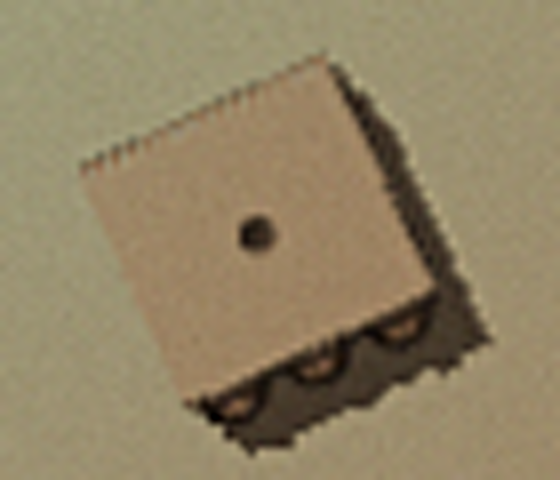

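View pics/s1.png

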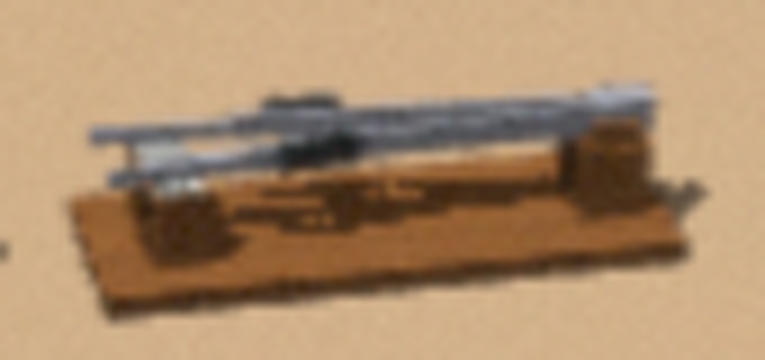

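View pics/s2.png

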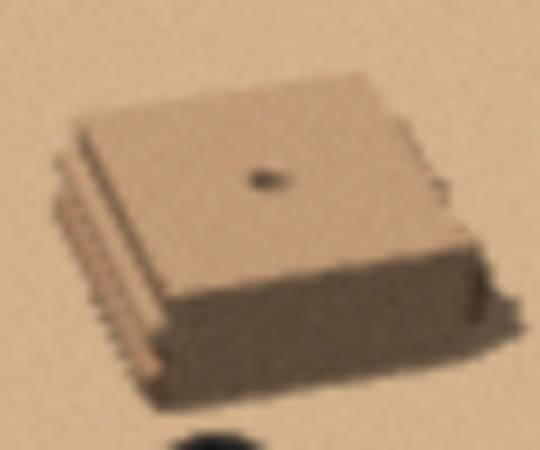

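```bash
python3 - <<'E'
from h import *
im=optics.get_image("top"); 
f=lambda u,v:(335+u/6-.4,155+v/6-.4)
for n,p,z in [("tipL",(110,85),56),("tipR",(178,62),56),("heel",(284,440),56),("gripL",(167,218),60),("gripR",(228,205),60),("bridge",(155,120),47),
  ("plate1",(68,97),12),("plate2",(200,52),12),("plate3",(350,437),12),("plate4",(215,488),12)]:
    print(n,onz(im,f(*p),z).round(1))
h=onz(im,(240+257/8-.4,175+234/8-.4),50);print("hole top",h)
for p in [(80,168),(325,57),(435,290),(188,403)]: print(onz(im,(240+p[0]/8-.4,175+p[1]/8-.4),50))
im=optics.get_image("side"); print("hole side",onz(im,(290+268/9-.4,205+180/9-.4),50))
f=lambda u,v:(285+u/9-.4,160+v/9-.4)
for n,p,z in [("tipL",(112,180),52),("tipR",(95,136),52),("heel",(655,100),52),("gripL",(318,150),55),("gripR",(305,102),58)]:
    print(n,onz(im,f(*p),z).round(1))
E
```

```text
tipL [ 672.2 -108.1   56. ]
tipR [ 685.5 -148.2   56. ]
heel [ 463.9 -204.7   56. ]
gripL [ 593.1 -139.4   60. ]
gripR [ 600.3 -175.    60. ]
bridge [ 652.7 -134.8   47. ]
plate1 [672.9 -85.9  12. ]
plate2 [ 699.5 -165.7   12. ]
plate3 [ 467.2 -249.7   12. ]
plate4 [ 438.2 -168.8   12. ]
hole top [552.64106253 176.83842056  50.        ]
[582.50586613 254.51125263  50.        ]
[630.19251886 147.00867996  50.        ]
[527.30767669  99.32829189  50.        ]
[479.25314789 206.96275087  50.        ]
hole side [549.79093978 177.79355095  50.        ]
tipL [ 670.4 -108.9   52. ]
tipR [ 684.  -146.5   52. ]
heel [ 453.  -216.2   52. ]
gripL [ 589.2 -142.6   55. ]
gripR [ 599.5 -179.4   58. ]
```

```bash
python3 - <<'E'
from h import *
im=optics.get_image("wrist"); R,_=cv2.Rodrigues(im["rvec"])
print("cam",-R.T@im["tvec"],"up",R.T@[0,-1,0],"fwd",R.T@[0,0,1])
from scipy.spatial.transform import Rotation as Ro
s=arm.read_state(); print(s["position"],Ro.from_quat(s["ee_rot"]).as_matrix().round(3))
im=optics.get_image("top"); print("bottle",onz(im,(182,211),160),"pink",onz(im,(266,245),10),onz(im,(237,302),10))
E
```

```text
cam [342.34260822 529.3692721  372.70155432] up [ 0.85757054 -0.41168916 -0.30835822] fwd [-0.2780341   0.13334859 -0.95127031]
[269.9829454  563.57094808 200.17111919] [[ 0.902 -0.432 -0.   ]
 [-0.432 -0.902 -0.   ]
 [ 0.     0.    -1.   ]]
bottle [521.00630053 462.38884357 160.        ] pink [410.46969428 201.48044128  10.        ] [210.39493619 305.02092809  10.        ]
```

carry_out([
  [[0.018,-0.04,-0.002,0,0,2.5,-1],[0.018,-0.04,-0.002,0,0,2.5,-1],[0.018,-0.04,-0.002,0,0,2.5,-1],[0.018,-0.04,-0.002,0,0,2.5,-1],[0.018,-0.04,-0.002,0,0,2.5,-1]],
])

```text
clock: 0.95
position: [360.4, 362.0, 190.5]
ee_rot: [0.994, -0.113, 0.0, -0.0]
contact_force: [1.3, 1.0, 0.2]
gripper_width: 85.1
```

carry_out([
  [[0.018,-0.04,-0.002,0,0,2.5,-1],[0.018,-0.04,-0.002,0,0,2.5,-1],[0.018,-0.04,-0.002,0,0,2.5,-1],[0.018,-0.04,-0.002,0,0,2.5,-1],[0.018,-0.04,-0.002,0,0,2.5,-1]],
])

```text
clock: 1.45
position: [450.5, 162.0, 180.7]
ee_rot: [1.0, -0.004, 0.0, -0.0]
contact_force: [0.2, 0.5, -0.2]
gripper_width: 85.3
```

carry_out([
  [[0.018,-0.04,-0.002,0,0,2.5,-1],[0.018,-0.04,-0.002,0,0,2.5,-1],[0.018,-0.04,-0.002,0,0,2.5,-1],[0.018,-0.04,-0.002,0,0,2.5,-1],[0.018,-0.04,-0.002,0,0,2.5,-1]],
])

```text
clock: 1.95
position: [540.6, -38.1, 170.5]
ee_rot: [0.995, 0.105, 0.0, -0.0]
contact_force: [0.6, 0.7, -0.0]
gripper_width: 85.2
```

carry_out([
  [[0.018,-0.04,-0.002,0,0,2.5,-1],[0.018,-0.04,-0.002,0,0,2.5,-1],[0.018,-0.04,-0.002,0,0,2.5,-1],[0,0,0,0,0,0,-1]],
])

```text
clock: 2.35
position: [595.2, -160.6, 163.1]
ee_rot: [0.986, 0.166, -0.0, 0.0]
contact_force: [-0.5, 0.1, -0.4]
gripper_width: 85.5
```

```bash
python3 - <<'E'
from h import *
from scipy.spatial.transform import Rotation as Ro
im=optics.get_image("wrist"); cv2.imwrite("pics/w1.png",im["color"][:,:,::-1])
np.save("pics/w1.npy",im,allow_pickle=True)
s=arm.read_state(); print(s["clock"],s["position"],s["joints"],Ro.from_quat(s["ee_rot"]).as_matrix().round(3))
E
```

```text
2.4 [ 594.21339948 -158.69208913  163.27264449] [ 1.85808016e-03  3.95602613e-01 -7.13891766e-02 -1.39239150e-05
 -1.10505263e+00  1.90346863e+00] [[ 0.945  0.328 -0.001]
 [ 0.328 -0.945  0.   ]
 [-0.001 -0.    -1.   ]]
```

View pics/w1.png

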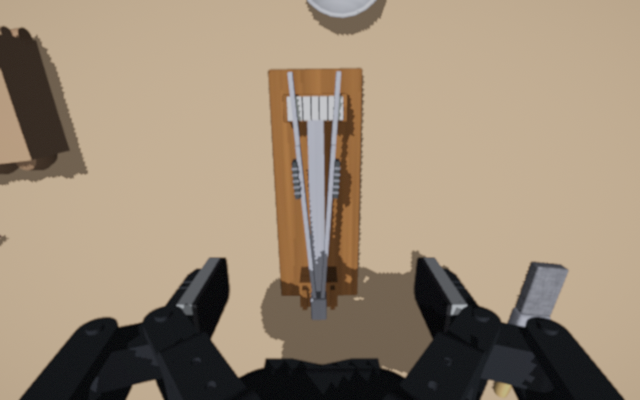

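The wrist view shows the steel tweezers in line with the tool: tips near (290,73) and (338,73), dark grips near (297,179) and (336,179), heel end near (318,318). I refine the pose from an enlarged crop.

```bash
python3 - <<'E'
from h import *
im=np.load("pics/w1.npy",allow_pickle=True).item()
crop(im,260,60,370,220,5,"pics/w1a.png")
# overlay hypothesised
E
```

```text
(no output)
```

View pics/w1a.png

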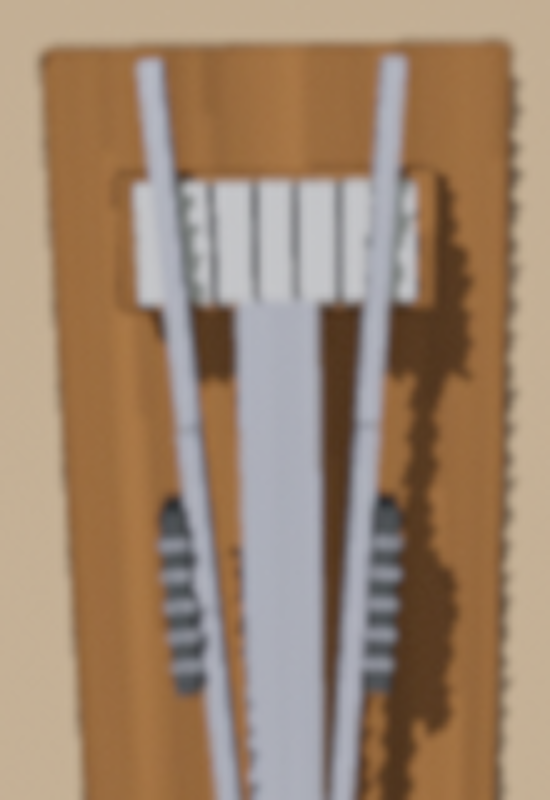

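```bash
python3 - <<'E'
from h import *
im=np.load("pics/w1.npy",allow_pickle=True).item()
f=lambda u,v:(260+u/5-.4,60+v/5-.4)
a=np.mean([onz(im,f(*p),47) for p in [(133,181),(410,179),(417,303),(138,305)]],0)
t=[onz(im,f(*p),56) for p in [(149,60),(394,57)]]
g=[onz(im,f(*p),63) for p in [(172,497),(158,540),(188,692),(385,497),(403,560),(376,692)]]
print("bridge",a);print("tips",np.array(t).round(1),np.mean(t,0));print("grips",np.array(g).round(1))
hl=onz(im,(318.5,319),58);print("heel",hl)
d=np.mean(t,0)-hl; print(np.degrees(np.arctan2(d[1],d[0])))
gc=np.mean([np.mean([g[i] for i in (0,2,3,5)],0)],0); print("gripcentre",gc)
y=np.radians(19.5); ex=np.array([np.cos(y),np.sin(y)])
print("from bridge",a[:2]-60*ex,"from tips",np.mean(t,0)[:2]-90*ex)
b=[onz(im,f(*p),47) for p in [(133,181),(410,179),(417,303),(138,305)]]
print(b)
for p,q in [(0,3),(1,2)]: d=b[p]-b[q];print(np.degrees(np.arctan2(d[1],d[0])),np.hypot(*d[:2]))
for p,q in [(0,1),(3,2)]: d=b[p]-b[q];print(np.degrees(np.arctan2(d[1],d[0]))-90,np.hypot(*d[:2]))
E
```

```text
bridge [ 656.68938149 -133.38604442   47.        ]
tips [[ 677.8 -104.9   56. ]
 [ 691.2 -142.3   56. ]] [ 684.47860469 -123.62445231   56.        ]
grips [[ 611.9 -130.4   63. ]
 [ 603.9 -130.4   63. ]
 [ 579.4 -143.7   63. ]
 [ 623.8 -164.8   63. ]
 [ 614.4 -171.5   63. ]
 [ 590.3 -175.2   63. ]]
heel [ 459.33435914 -204.81878951   58.        ]
19.83095280738385
gripcentre [ 601.32875993 -153.55524463   63.        ]
from bridge [ 600.13089203 -153.41445598] from tips [ 599.64087049 -153.66706964]
[array([ 658.4816719 , -107.23666096,   47.        ]), array([ 674.2515452 , -151.87444571,   47.        ]), array([ 655.131129 , -160.1797032,   47.       ]), array([ 638.89317987, -114.25336783,   47.        ])]
19.707806715687525 20.807287070866117
23.478484534254825 20.846285464223072
19.457565883266156 47.34153283554922
19.47181673268878 48.71241394721262
```

```bash
python3 - <<'E'
from h import *
from scipy.spatial.transform import Rotation as Ro
im=np.load("pics/w1.npy",allow_pickle=True).item()
s=arm.read_state(); R=Ro.from_quat(s["ee_rot"]).as_matrix(); p=s["position"]
for x in (-11,11):
  for y in (-42.5,42.5): print(x,y,proj(im,p+R@[x,y,-13]))
print(proj(im,[p,[594.5,-158.5,63],[600,-153.5,63]]))
crop(im,160,240,480,400,2.4,"pics/w1b.png")
E
```

```text
-11 -42.5 [[240.92727919 264.64263852]]
-11 42.5 [[393.29306707 264.42837923]]
11 -42.5 [[237.62511591 228.34478145]]
11 42.5 [[396.14279408 228.11186029]]
[[317.24544762 236.75384739]
 [318.48281129 187.76531168]
 [315.10283605 180.23916568]]
```

View pics/w1b.png

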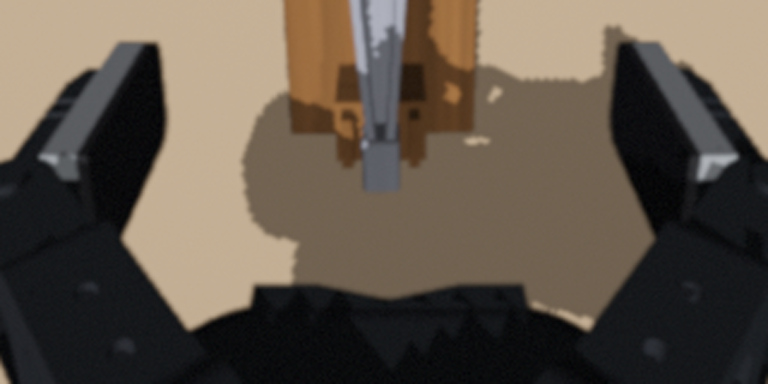

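```bash
python3 - <<'E'
from h import *
from scipy.spatial.transform import Rotation as Ro
im=np.load("pics/w1.npy",allow_pickle=True).item()
s=arm.read_state(); R=Ro.from_quat(s["ee_rot"]).as_matrix(); p=s["position"]
print(p)
for z in (-13,-20,-26,-32,-40,-50):
  for x in (-11,11): print(z,x,proj(im,[p+R@[x,-42.5,z],p+R@[x,42.5,z]]).round(1).tolist())
E
```

```text
[ 594.21339948 -158.69208913  163.27264449]
-13 -11 [[240.9, 264.6], [393.3, 264.4]]
-13 11 [[237.6, 228.3], [396.1, 228.1]]
-20 -11 [[237.9, 271.2], [396.0, 271.0]]
-20 11 [[234.3, 233.8], [399.1, 233.5]]
-26 -11 [[235.1, 277.3], [398.5, 277.0]]
-26 11 [[231.3, 238.8], [401.9, 238.5]]
-32 -11 [[232.1, 283.7], [401.2, 283.5]]
-32 11 [[228.0, 244.1], [404.8, 243.9]]
-40 -11 [[227.8, 293.0], [405.1, 292.8]]
-40 11 [[223.3, 251.9], [409.1, 251.7]]
-50 -11 [[221.8, 306.0], [410.5, 305.8]]
-50 11 [[216.6, 262.8], [415.1, 262.6]]
```

```bash
python3 - <<'E'
from h import *
from scipy.spatial.transform import Rotation as Ro
im=optics.get_image("side");np.save("pics/s2.npy",im,allow_pickle=True)
s=arm.read_state(); R=Ro.from_quat(s["ee_rot"]).as_matrix(); p=s["position"]
im["color"]=im["color"].copy()
P=proj(im,[p+R@[0,y,z] for y,z in [(0,0),(-42.5,-13),(42.5,-13),(-42.5,-43),(42.5,-43)]]); print(P.round(1).tolist())
x0,y0,S=270,110,6
c=cv2.resize(im["color"][y0:y0+90,x0:x0+130,::-1],None,fx=S,fy=S,interpolation=cv2.INTER_CUBIC)
for u,v in P: cv2.circle(c,(int((u-x0+.5)*S),int((v-y0+.5)*S)),3,(0,0,255),-1)
cv2.imwrite("pics/s3.png",c)
im=optics.get_image("top")
P=proj(im,[p+R@[0,y,z] for y,z in [(0,0),(-42.5,-13),(42.5,-13),(0,0)]])
x0,y0,S=335,155,6
c=cv2.resize(im["color"][y0:y0+90,x0:x0+90,::-1],None,fx=S,fy=S,interpolation=cv2.INTER_CUBIC)
for u,v in P: cv2.circle(c,(int((u-x0+.5)*S),int((v-y0+.5)*S)),3,(0,0,255),-1)
cv2.imwrite("pics/t3.png",c)
E
```

```text
[[319.6, 148.1], [322.1, 149.7], [317.3, 140.3], [322.2, 142.0], [317.4, 132.8]]
```

View pics/s3.png

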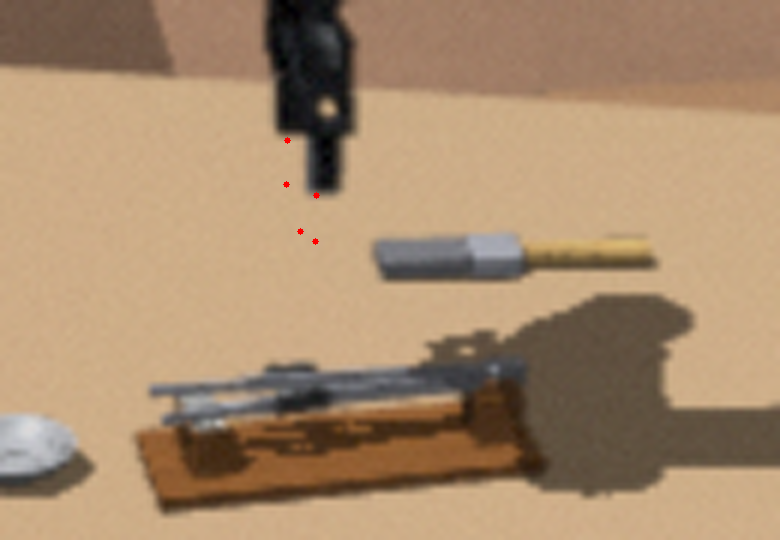

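View pics/t3.png

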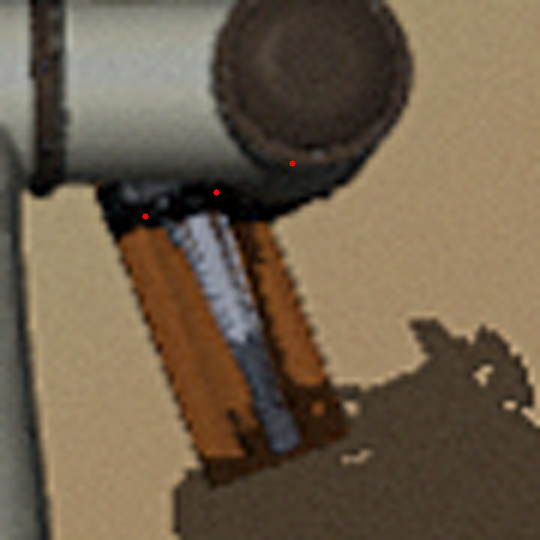

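carry_out([
  [[0.002,0.002,-0.03,0,0,0.4,-1],[0.002,0.002,-0.03,0,0,0,-1],[0.001,0.002,-0.03,0,0,0,-1],[0,0,-0.013,0,0,0,-1],[0,0,0,0,0,0,-1]],
])

```text
clock: 3.0
position: [597.6, -149.2, 59.9]
ee_rot: [0.985, 0.173, -0.002, -0.0]
contact_force: [-0.7, 0.8, -0.2]
gripper_width: 85.4
```

```bash
cat > look.py <<'E'
from h import *
import sys
from scipy.spatial.transform import Rotation as Ro
n=sys.argv[1]
s=arm.read_state(); R=Ro.from_quat(s["ee_rot"]).as_matrix(); p=s["position"]
print(s["clock"],p.round(1),s["contact_force"].round(1),s["wrist_torque"].round(2),round(s["gripper_width"],1))
im=optics.get_image("wrist"); cv2.imwrite(f"pics/w{n}.png",im["color"][:,:,::-1]); np.save(f"pics/w{n}.npy",im,allow_pickle=True)
if len(sys.argv)>2:
    x0,y0,x1,y1,S=map(int,sys.argv[2:7])
    im=optics.get_image("side"); np.save(f"pics/s{n}.npy",im,allow_pickle=True); crop(im,x0,y0,x1,y1,S,f"pics/s{n}.png")
E
python3 look.py 4 270 100 370 200 6
```

```text
3.0 [ 597.6 -149.2   59.9] [-0.7  0.8 -0.2] [-0.01  0.01  0.02] 85.4
```

View pics/w4.png

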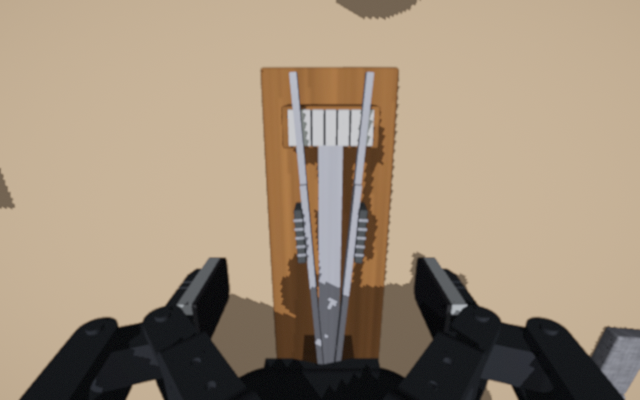

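View pics/s4.png

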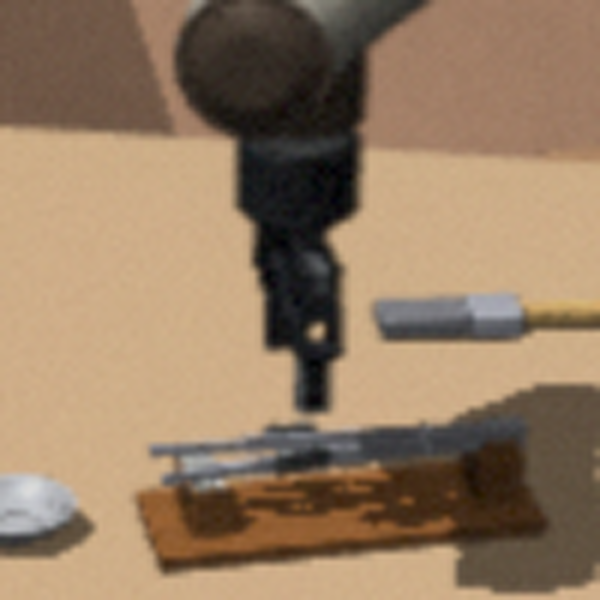

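```bash
python3 - <<'E'
from h import *
im=np.load("pics/w4.npy",allow_pickle=True).item()
crop(im,255,60,405,280,3,"pics/w4a.png")
E
```

```text
(no output)
```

View pics/w4a.png

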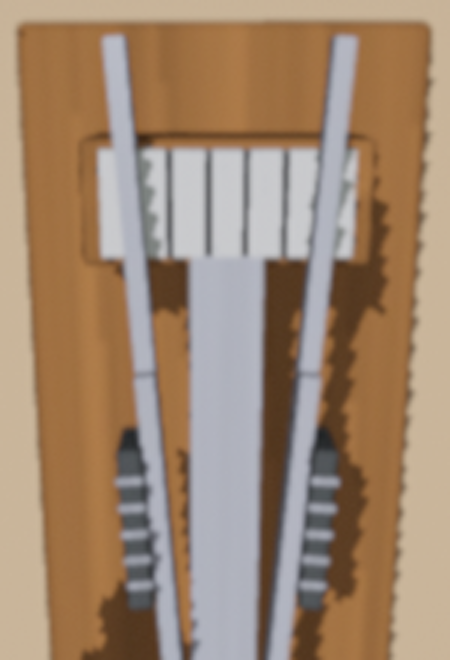

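```bash
python3 - <<'E'
from h import *
im=np.load("pics/w4.npy",allow_pickle=True).item()
R,_=cv2.Rodrigues(im["rvec"]);print("cam",-R.T@im["tvec"],"up",R.T@[0,-1,0])
f=lambda u,v:(255+u/3-.33,60+v/3-.33)
b=np.array([onz(im,f(*p),47) for p in [(98,149),(359,150),(355,259),(99,258)]])
t=np.array([onz(im,f(*p),56) for p in [(113,36),(345,36)]])
g=np.array([onz(im,f(*p),63) for p in [(130,430),(140,607),(323,430),(311,607)]])
y=np.radians(19.6); ex=np.array([np.cos(y),np.sin(y)])
print(b.mean(0)[:2]-60*ex,t.mean(0)[:2]-90*ex,g.mean(0))
print(np.linalg.norm(b[0]-b[1]),np.linalg.norm(b[0]-b[3]))
im1=np.load("pics/w1.npy",allow_pickle=True).item()
R1,_=cv2.Rodrigues(im1["rvec"]);print("cam1",-R1.T@im1["tvec"],"up",R1.T@[0,-1,0])
E
```

```text
cam [ 673.68304141 -122.36841711  232.19542282] up [ 0.89358033  0.32303115 -0.31171312]
[ 600.21260364 -153.81972021] [ 599.52478531 -153.65442552] [ 602.40243893 -153.04464488   63.        ]
48.28465331308751 20.226096293757273
cam1 [ 670.99780757 -134.59627043  335.69478702] up [ 0.89880133  0.31092879 -0.30899751]
```

carry_out([
  [[0.0015,-0.004,-0.015,0,0,0,-1],[0,0,-0.02,0,0,0,-1],[0,0,0,0,0,0,-0.3],[0,0,0,0,0,0,-0.3]],
])

```text
clock: 3.5
position: [600.7, -154.7, 26.5]
ee_rot: [0.985, 0.172, 0.0, 0.0]
contact_force: [0.6, 0.2, -0.3]
gripper_width: 59.0
```

```bash
python3 look.py 5 270 100 370 200 6
```

```text
3.5 [ 600.7 -154.7   26.5] [ 0.6  0.2 -0.3] [-0.03  0.03 -0.04] 59.0
```

View pics/w5.png

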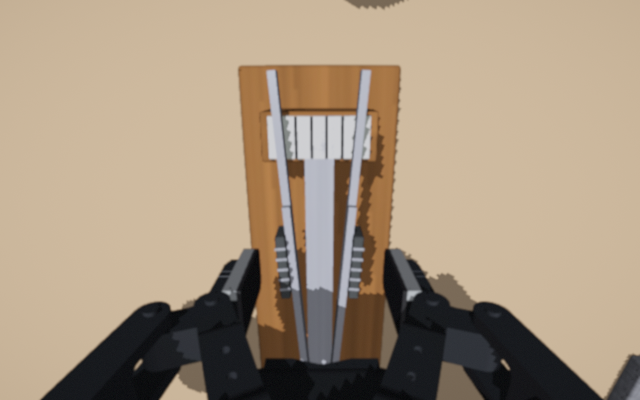

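View pics/s5.png

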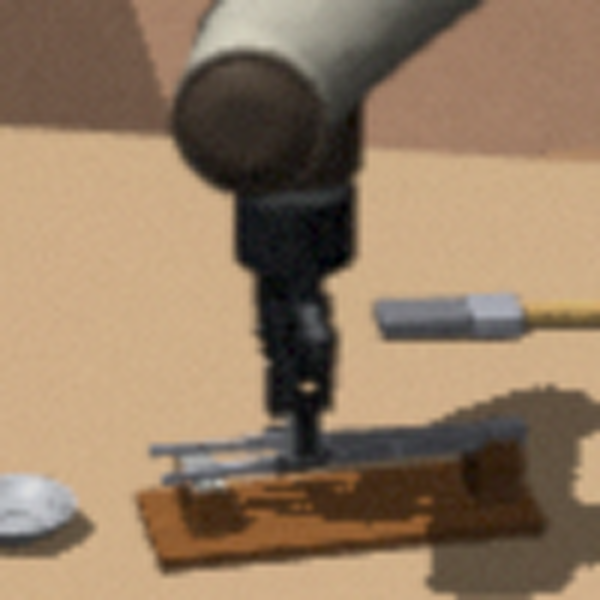

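carry_out([
  [[0.0015,0.0014,-0.01,0,0,0,-0.3],[0,0,0,0,0,0,-0.3]],
])

```text
clock: 3.8
position: [601.5, -152.7, 15.4]
ee_rot: [0.985, 0.172, -0.001, -0.0]
contact_force: [-0.5, 0.3, -0.6]
gripper_width: 55.5
```

```bash
python3 look.py 6 270 130 370 190 8; python3 - <<'E'
from h import *
im=np.load("pics/w6.npy",allow_pickle=True).item()
crop(im,220,200,420,340,4,"pics/w6a.png")
E
```

```text
3.8 [ 601.5 -152.7   15.4] [-0.5  0.3 -0.6] [-0.01  0.05 -0.05] 55.5
```

View pics/w6a.png

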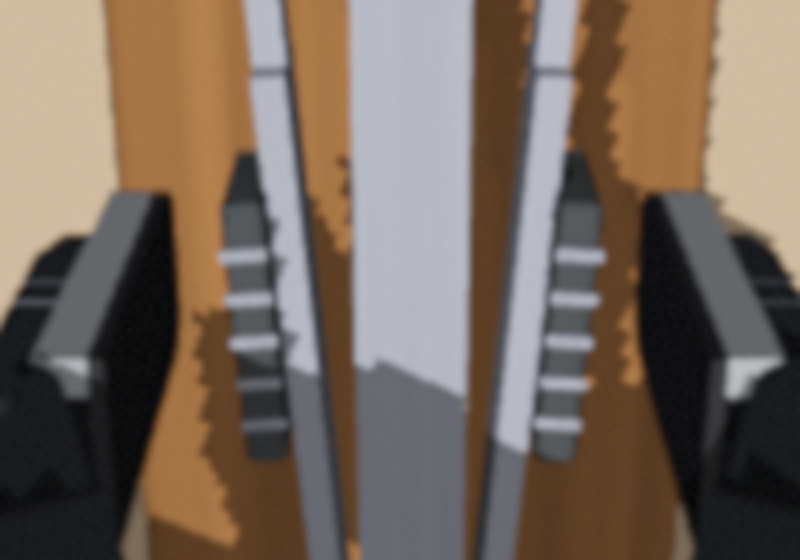

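View pics/s6.png

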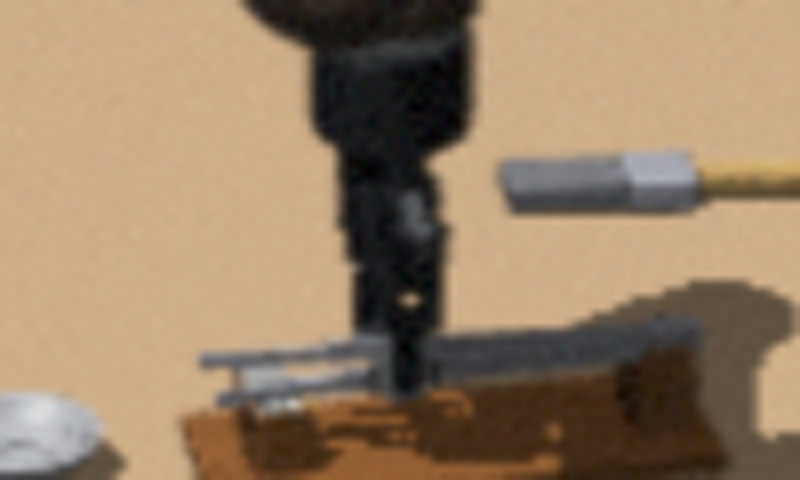

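carry_out([
  [[0,-0.0005,-0.006,0,0,0,-0.3],[0,0,0,0,0,0,0],[0,0,0,0,0,0,0.2],[0,0,0,0,0,0,0.2],[0,0,0,0,0,0,0.2]],
])

```text
clock: 4.4
position: [602.0, -153.4, 10.4]
ee_rot: [0.985, 0.172, 0.0, -0.0]
contact_force: [-0.6, -0.8, 1.1]
gripper_width: 34.3
```

```bash
python3 look.py 7 270 130 370 190 8; python3 - <<'E'
from h import *
im=np.load("pics/w7.npy",allow_pickle=True).item()
crop(im,220,50,420,300,3,"pics/w7a.png")
E
```

```text
4.4 [ 602.  -153.4   10.4] [-0.6 -0.8  1.1] [ 0.14  0.18 -0.02] 34.3
```

View pics/w7a.png

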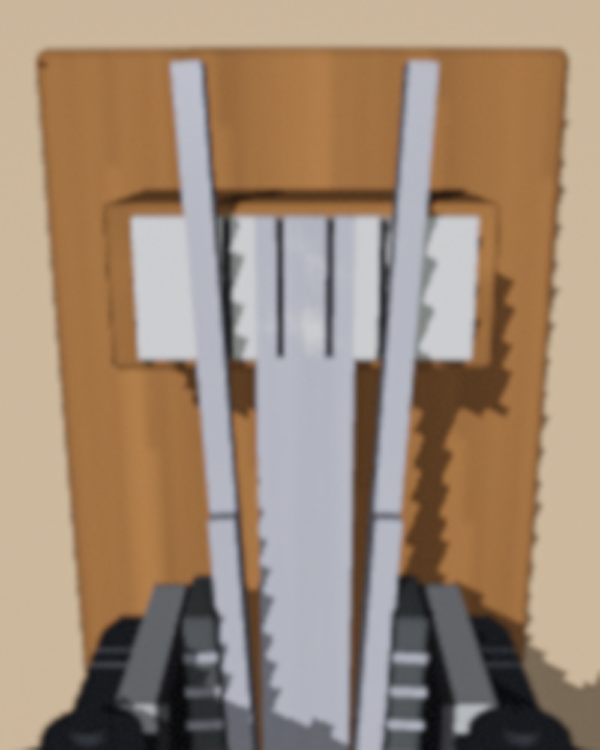

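View pics/s7.png

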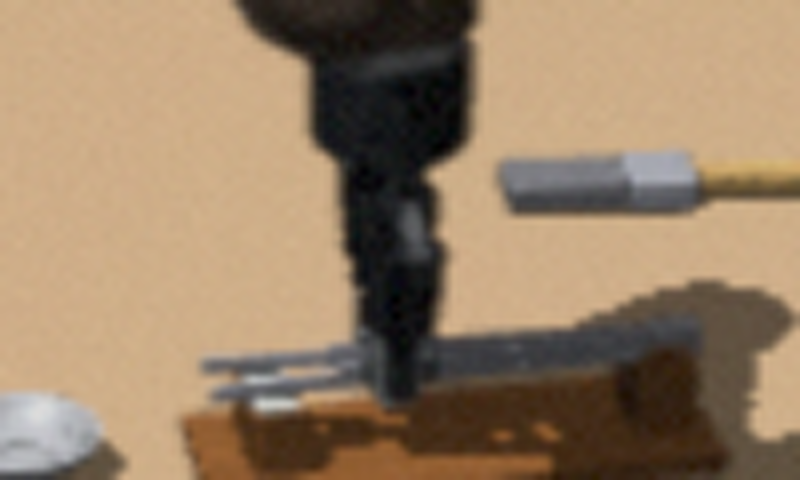

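carry_out([
  [[0,0,0,0,0,0,0.3],[0,0,0,0,0,0,0.38],[0,0,0,0,0,0,0.4],[0,0,0,0,0,0,0.4]],
])

```text
clock: 4.9
position: [602.4, -153.3, 11.0]
ee_rot: [0.985, 0.172, 0.0, 0.0]
contact_force: [-0.9, 1.0, 4.7]
gripper_width: 25.6
```

```bash
python3 look.py 8 270 130 370 190 8; python3 - <<'E'
from h import *
im=np.load("pics/w8.npy",allow_pickle=True).item()
crop(im,250,50,390,250,4,"pics/w8a.png")
E
```

```text
4.9 [ 602.4 -153.3   11. ] [-0.9  1.   4.7] [ 0.58  0.42 -0.03] 25.6
```

View pics/w8a.png

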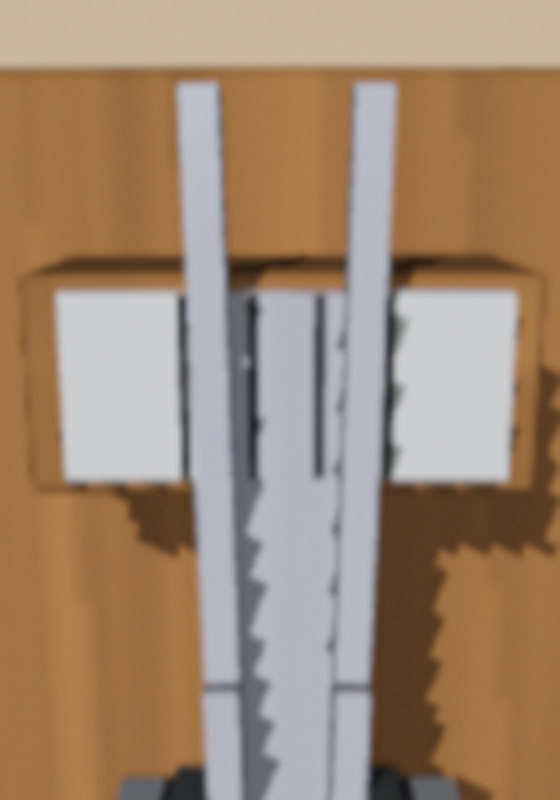

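```bash
python3 - <<'E'
from h import *
im=np.load("pics/w8.npy",allow_pickle=True).item()
f=lambda u,v:(250+u/4-.375,50+v/4-.375)
t=np.array([onz(im,f(*p),56) for p in [(177,84),(218,84),(355,84),(397,84)]])
d=lambda a,b:np.linalg.norm(a-b)
print("tip blade w",d(t[0],t[1]),d(t[2],t[3]),"gap",d(t[1],t[2]),"cc",d((t[0]+t[1])/2,(t[2]+t[3])/2))
b=np.array([onz(im,f(*p),47) for p in [(55,291),(517,291),(510,482),(65,482)]]); print("bridge",d(b[0],b[1]),d(b[2],b[3]),d(b[0],b[3]))
def line(us,v,z): return np.array([onz(im,f(u,v),z) for u in us])
B=line([186,230,347,391],380-40,56)  # blade edges where they are over bridge? 
c=(b[0]+b[1]+b[2]+b[3])/4; ey=(b[0]-b[1])/d(b[0],b[1])
L=line([184,252,319,388],385,47); print("lines",(L-c)@ey)
# blades at two rows
for v,us in [(300,[187,229,348,391]),(480,[194,237,340,379])]:
    q=line(us,v,56); print(v,((q-c)@ey).round(2),(q-c)[0]@np.array([ey[1],-ey[0],0]))
E
```

```text
tip blade w 3.7970678977567185 3.889977912768849 gap 12.682827942043422 cc 16.52634275000069
bridge 47.87045880627888 48.165312336647155 20.27613114001425
lines [ 10.86534006   3.67588352  -3.40578729 -10.7012939 ]
300 [  9.67   5.6   -5.93 -10.1 ] 10.022363750037321
480 [ 9.37  5.03 -5.37 -9.31] -7.837659025411264
```

carry_out([
  [[0,0,0.003,0,0,0,0.41],[0,0,0.005,0,0,0,0.41],[0,0,0.01,0,0,0,0.41],[0,0,0.02,0,0,0,0.41],[0,0,0,0,0,0,0.41]],
])

```text
clock: 5.5
position: [604.4, -153.8, 51.4]
ee_rot: [0.985, 0.172, 0.003, 0.001]
contact_force: [0.8, 0.0, -0.1]
gripper_width: 25.5
```

```bash
python3 look.py 9 270 120 370 190 8; python3 - <<'E'
from h import *
im=np.load("pics/w9.npy",allow_pickle=True).item()
crop(im,250,50,390,250,4,"pics/w9a.png")
E
```

```text
5.5 [ 604.4 -153.8   51.4] [ 0.8  0.  -0.1] [ 0.02 -0.13 -0.03] 25.5
```

View pics/w9a.png

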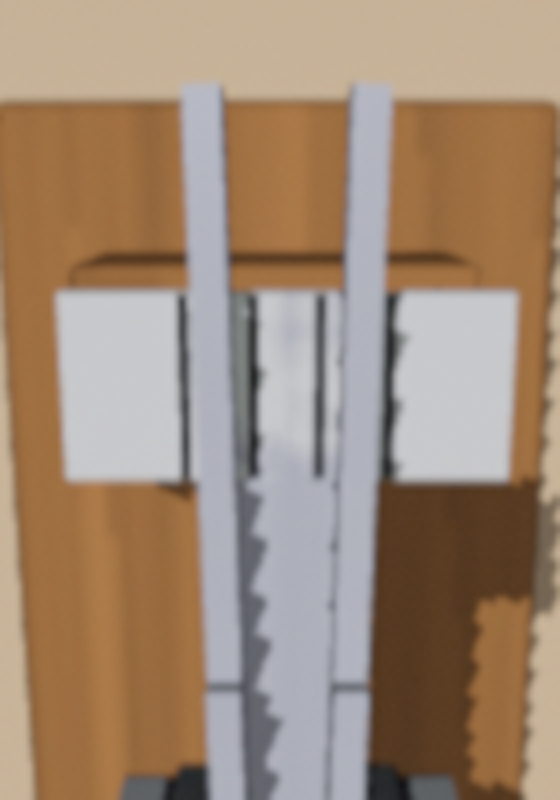

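View pics/s9.png

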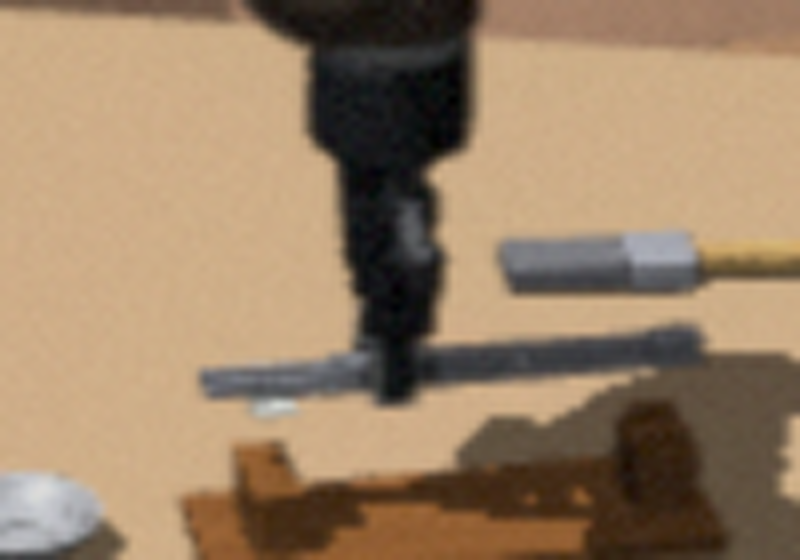

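carry_out([
  [[-0.004,0.01,0.005,0,0,0,0.41],[-0.008,0.018,0.005,0,0,0,0.41],[-0.01,0.024,0.005,0,0,0,0.41],[-0.01,0.024,0,0,0,0,0.41],[-0.01,0.024,0,0,0,0,0.41]],
])

```text
clock: 6.1
position: [558.8, -52.2, 62.9]
ee_rot: [0.985, 0.172, -0.001, -0.0]
contact_force: [-0.4, 0.4, -2.1]
gripper_width: 25.4
```

carry_out([
  [[-0.01,0.024,0,0,0,0,0.41],[-0.01,0.024,0,0,0,0,0.41],[-0.01,0.024,0,0,0,0,0.41],[-0.01,0.024,0,0,0,0,0.41],[-0.01,0.024,0,0,0,0,0.41]],
])

```text
clock: 6.6
position: [508.6, 67.7, 62.9]
ee_rot: [0.985, 0.172, -0.001, 0.0]
contact_force: [-0.6, 0.4, -1.4]
gripper_width: 25.1
```

carry_out([
  [[-0.01,0.024,0,0,0,0,0.41],[-0.008,0.018,0,0,0,0,0.41],[-0.006,0.012,0,0,0,0,0.41],[-0.003,0.006,0,0,0,0,0.41],[0,0,0,0,0,0,0.41]],
])

```text
clock: 7.1
position: [482.6, 126.9, 63.2]
ee_rot: [0.985, 0.172, -0.0, 0.0]
contact_force: [0.8, -0.2, -2.0]
gripper_width: 25.4
```

```bash
python3 look.py 10 270 150 400 250 6
```

```text
7.1 [482.6 126.9  63.2] [ 0.8 -0.2 -2. ] [ 0.05 -0.07 -0.04] 25.4
```

View pics/w10.png

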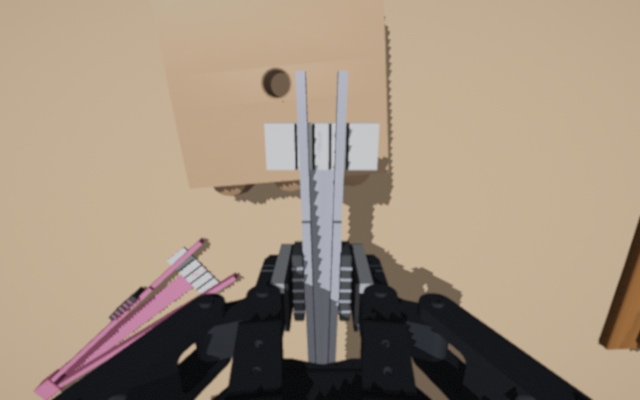

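View pics/s10.png

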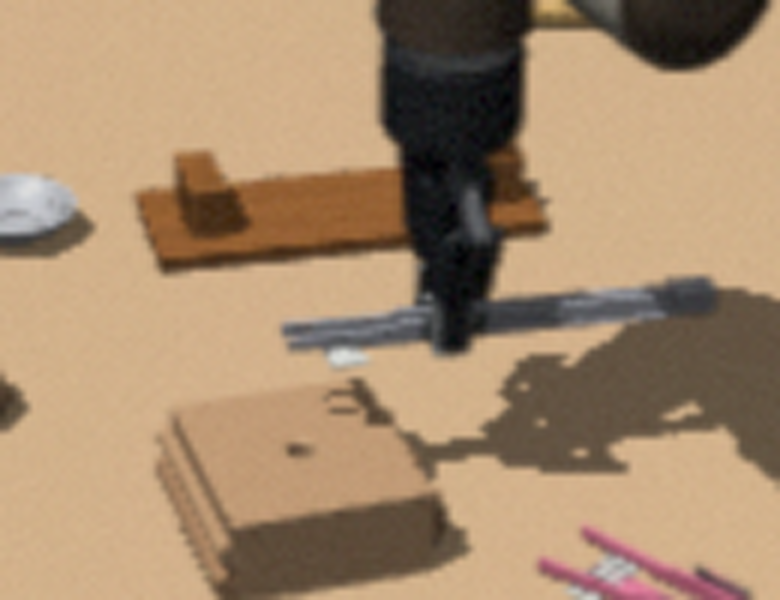

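```bash
python3 - <<'E'
from h import *
im=np.load("pics/w10.npy",allow_pickle=True).item()
crop(im,225,50,405,190,4,"pics/w10a.png")
E
```

```text
(no output)
```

View pics/w10a.png

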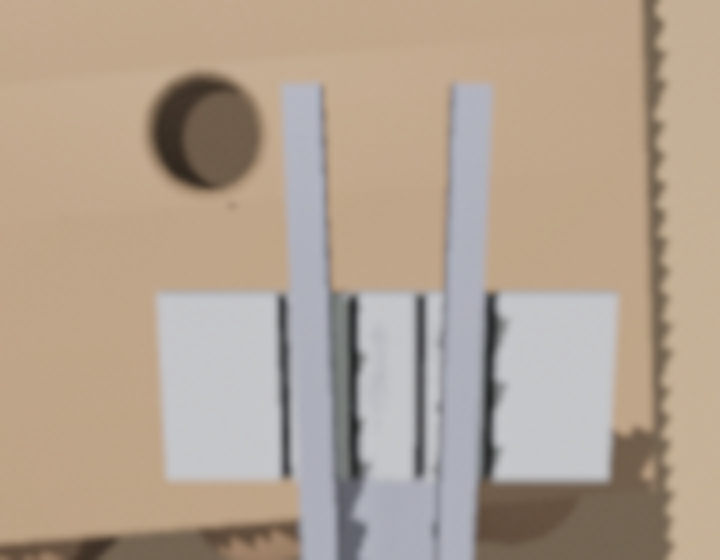

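```bash
python3 - <<'E'
from h import *
im=np.load("pics/w10.npy",allow_pickle=True).item()
f=lambda u,v:(225+u/4-.375,50+v/4-.375)
h=onz(im,f(206,131),50)
for zt in (107,109,111):
  t=onz(im,f(387,85),zt); w=np.linalg.norm(onz(im,f(302,85),zt)-onz(im,f(472,85),zt)); b=np.linalg.norm(onz(im,f(157,292),zt-9)-onz(im,f(618,292),zt-9))
  print(zt,"tip",t.round(1),"cc",w.round(2),"bridge w",b.round(2),"hole",h.round(1),"delta",(h-t).round(1))
d1=np.linalg.norm(onz(im,f(150,131),50)-onz(im,f(262,131),50));print("hole dia",d1)
E
```

```text
107 tip [565.3 156.5 107. ] cc 15.87 bridge w 48.16 hole [554.6 178.8  50. ] delta [-10.7  22.3 -57. ]
109 tip [565.2 156.4 109. ] cc 15.63 bridge w 47.46 hole [554.6 178.8  50. ] delta [-10.5  22.4 -59. ]
111 tip [565.  156.4 111. ] cc 15.38 bridge w 46.76 hole [554.6 178.8  50. ] delta [-10.4  22.4 -61. ]
hole dia 15.259187163185072
```

carry_out([
  [[-0.003,0.008,-0.006,0,0,0,0.41],[-0.004,0.008,-0.008,0,0,0,0.41],[-0.0035,0.0065,-0.006,0,0,0,0.41],[0,0,-0.003,0,0,0,0.41],[0,0,0,0,0,0,0.41]],
])

```text
clock: 7.7
position: [472.0, 149.0, 39.5]
ee_rot: [0.985, 0.172, -0.001, 0.0]
contact_force: [-0.5, -0.4, -0.9]
gripper_width: 25.1
```

```bash
python3 look.py 11 290 170 410 250 6; python3 - <<'E'
from h import *
im=np.load("pics/w11.npy",allow_pickle=True).item()
crop(im,245,50,395,190,5,"pics/w11a.png")
im=optics.get_image("top"); np.save("pics/t11.npy",im,allow_pickle=True); crop(im,230,160,330,250,6,"pics/t11.png")
E
```

```text
7.7 [472.  149.   39.5] [-0.5 -0.4 -0.9] [-0.03 -0.07 -0.02] 25.1
```

View pics/w11a.png

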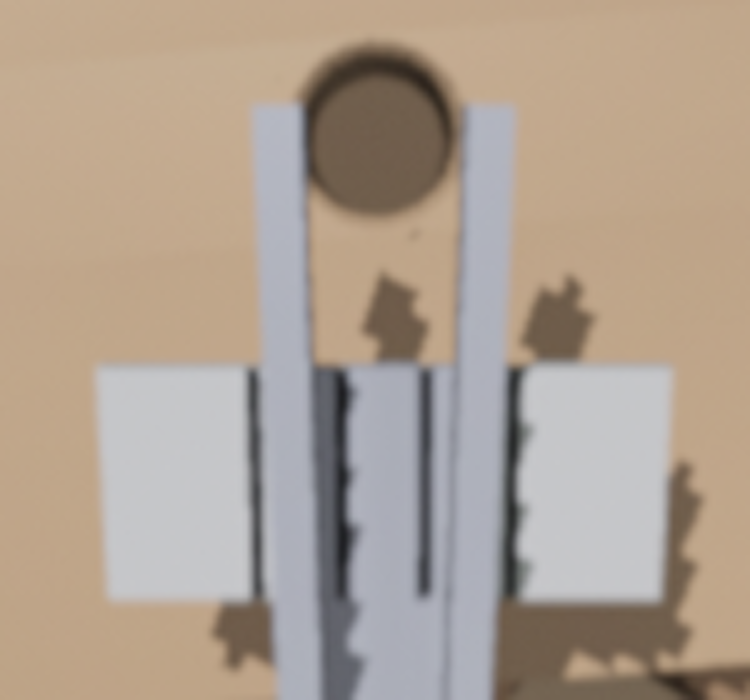

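View pics/s11.png

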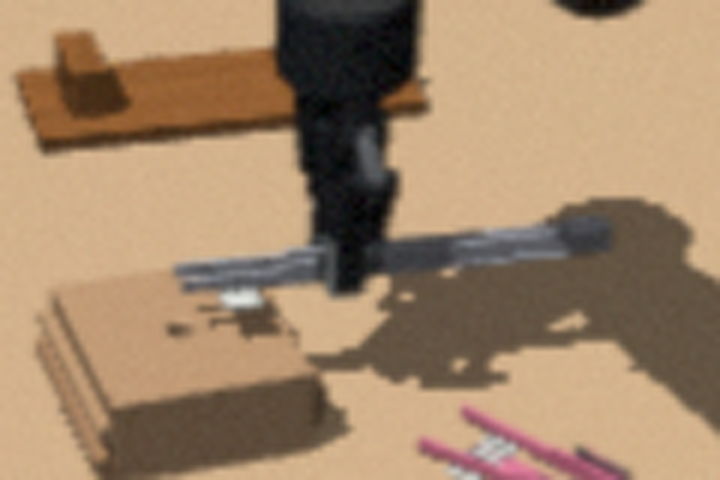

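View pics/t11.png

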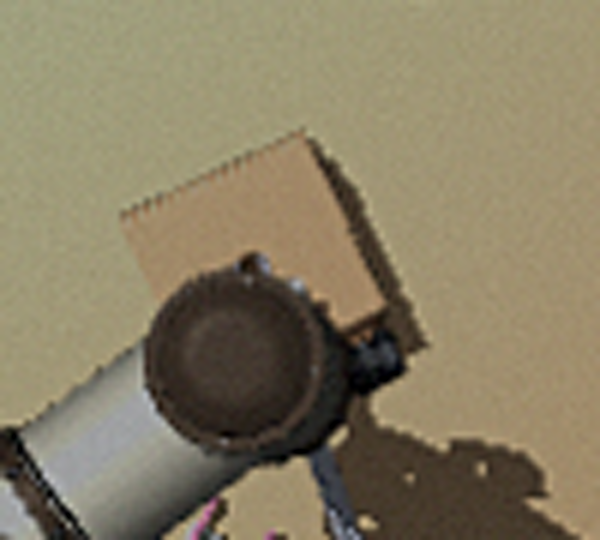

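```bash
python3 - <<'E'
from h import *
im=np.load("pics/w11.npy",allow_pickle=True).item()
f=lambda u,v:(245+u/5-.4,50+v/5-.4)
h=onz(im,f(378,129),50)
for zt in (81.5,83.5,85.5):
  t=onz(im,f(384,104),zt); w=np.linalg.norm(onz(im,f(278,104),zt)-onz(im,f(490,104),zt))
  g=np.linalg.norm(onz(im,f(304,104),zt)-onz(im,f(464,104),zt))
  b=np.linalg.norm(onz(im,f(97,366),zt-9)-onz(im,f(672,366),zt-9))
  print(zt,"tip",t.round(1),"cc",w.round(2),"gap",g.round(2),"bridge",b.round(2),"delta",(h-t).round(1))
zt=83.5
c=[onz(im,f(*p),zt-9) for p in [(97,366),(672,366),(663,601),(108,601)]]; ey=(c[0]-c[1])/np.linalg.norm(c[0]-c[1]); c=np.mean(c,0)
for v,L,B in [(380,[254,342,424,514],[263,313,457,506]),(590,[260,341,424,510],[272,322,446,496])]:
  print("lines",[round((onz(im,f(u,v),zt-9)-c)@ey,2) for u in L],"blade",[round((onz(im,f(u,v),zt)-c)@ey,2) for u in B])
s=np.load("pics/s11.npy",allow_pickle=True).item()
fs=lambda u,v:(290+u/6-.42,170+v/6-.42)
print("side hole",onz(s,fs(179,329),50),"tips",onz(s,fs(180,270),80),onz(s,fs(188,285),80), "heel", onz(s,fs(608,235),80))
T=np.load("pics/t11.npy",allow_pickle=True).item()
ft=lambda u,v:(230+u/6-.42,160+v/6-.42)
print("top tips",onz(T,ft(240,257),83),onz(T,ft(262,252),83))
E
```

```text
81.5 tip [555.  178.6  81.5] cc 16.04 gap 12.11 bridge 48.67 delta [ -0.5   0.4 -31.5]
83.5 tip [554.9 178.6  83.5] cc 15.8 gap 11.92 bridge 47.97 delta [ -0.4   0.4 -33.5]
85.5 tip [554.8 178.5  85.5] cc 15.55 gap 11.74 bridge 47.28 delta [ -0.3   0.5 -35.5]
lines [np.float64(10.95), np.float64(3.6), np.float64(-3.25), np.float64(-10.78)] blade [np.float64(9.54), np.float64(5.64), np.float64(-5.61), np.float64(-9.44)]
lines [np.float64(10.86), np.float64(3.82), np.float64(-3.39), np.float64(-10.86)] blade [np.float64(9.18), np.float64(5.12), np.float64(-4.94), np.float64(-9.0)]
side hole [549.81793229 176.69524071  50.        ] tips [551.13619405 165.35088243  80.        ] [545.05473423 179.51102749  80.        ] heel [324.55302939  95.34666621  80.        ]
top tips [554.29388005 180.85363434  83.        ] [557.01648613 168.28191074  83.        ]
```

```bash
python3 - <<'E'
from h import *
T=np.load("pics/t11.npy",allow_pickle=True).item()
y=np.radians(19.6); ex=np.array([np.cos(y),np.sin(y),0]); ey=np.array([-ex[1],ex[0],0])
def draw(im,H,x0,y0,x1,y1,S,fn):
    c=cv2.resize(im["color"][y0:y1,x0:x1,::-1],None,fx=S,fy=S,interpolation=cv2.INTER_CUBIC)
    H=np.array(H)
    for P,col in [(H+ey*7.8+[0,0,83.5],(0,0,255)),(H-ey*7.8+[0,0,83.5],(0,0,255)),(H+[0,0,50],(0,255,0))]:
        u,v=proj(im,P)[0]; cv2.circle(c,(int((u-x0+.5)*S),int((v-y0+.5)*S)),4,col,1)
    cv2.imwrite(fn,c)
draw(T,[552.6,176.8,0],255,190,295,220,18,"pics/t12.png")
s=np.load("pics/s11.npy",allow_pickle=True).item()
draw(s,[549.8,176.7,0],310,205,350,235,18,"pics/s12.png")
E
```

```text
(no output)
```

View pics/t12.png

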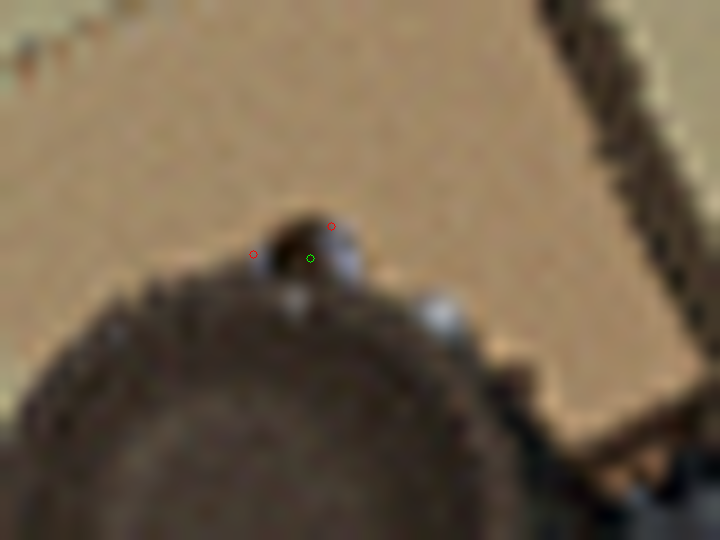

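View pics/s12.png

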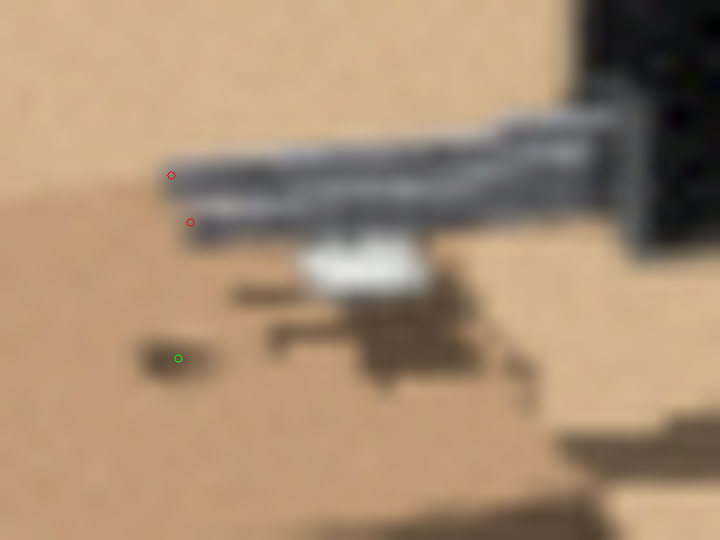

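carry_out([
  [[-0.0004,0.0008,0,0,0,0,0.41],[0,0,0,0,0,0,0.41],[0,0,0,0,0,0,0.41],[0,0,0,0,0,0,0.41],[0,0,0,0,0,0,0.41]],
])

```text
clock: 8.35
position: [472.2, 149.8, 40.4]
ee_rot: [0.985, 0.172, 0.0, -0.0]
contact_force: [0.3, -0.4, -0.3]
gripper_width: 25.5
```

```bash
python3 look.py 13 290 170 410 250 6; python3 - <<'E'
from h import *
im=np.load("pics/w13.npy",allow_pickle=True).item()
crop(im,245,50,395,190,5,"pics/w13a.png")
E
```

```text
8.35 [472.2 149.8  40.4] [ 0.3 -0.4 -0.3] [ 0.06 -0.07  0.05] 25.5
```

View pics/w13a.png

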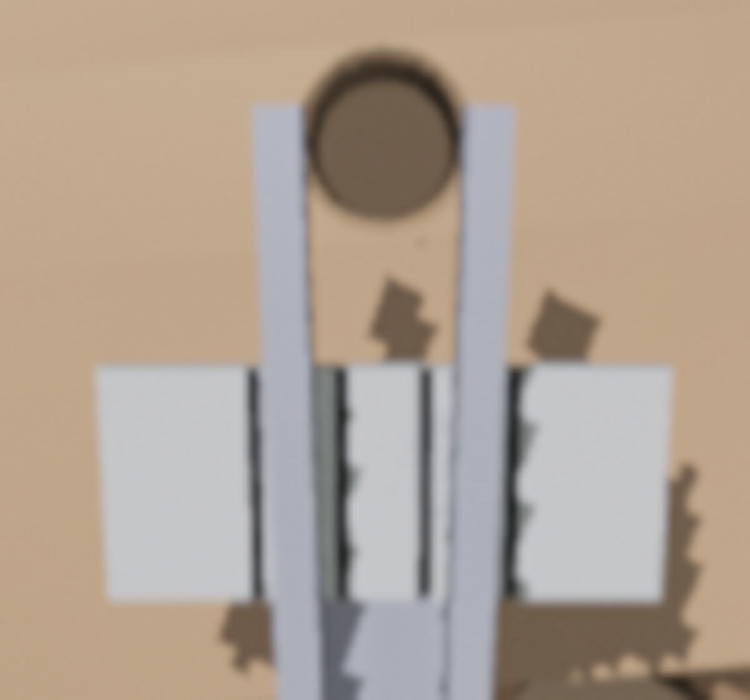

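```bash
python3 - <<'E'
from h import *
im=np.load("pics/w13.npy",allow_pickle=True).item()
f=lambda u,v:(245+u/5-.4,50+v/5-.4)
t=onz(im,f(384,104),83.5); h=onz(im,f(385,134),50); print(t,(h-t).round(2))
E
```

```text
[555.08684135 179.30119963  83.5       ] [ -0.55  -0.29 -33.5 ]
```

```bash
python3 -c "
from bench import job_done; print(job_done())"
```

```text
the job is handed in; nothing more can be done
None
```

I took the steel tweezers off the rest and carried them level to the fragment. The job is handed in with the arm still holding them over the dowel hole, squeezed to the marks, at about 8.4 s on the clock.

- **Tip position:** in the last wrist view the tip midpoint was about 0.6 mm from the hole centre, with the tips about 30 mm above the stone. The side view, taken before the last 0.9 mm shift, agreed. The coarser top view had the tips 1–2 mm off then, and the shift was partly to correct that.
- **Gap and marks:** both blades lay between their lines, within about 0.3 mm of the middle of each pair. The tip gap measured about 12 mm. The blade edges stayed at the same pixels between the last two looks, 0.65 s apart, with the opening reading 25.1–25.5 mm.
- **Contact:** the outside force at the end was under 1 N. The most I saw was about 5 N, while squeezing on the rest.
- **Level:** the tips appear at the same wrist-image row as when the tweezers lay on the rest, so they have not tilted in the grip.
- **Other objects:** I did not touch the bottle, tin, loose stone, brush or pink tweezers.

**Disagreement:** in the wrist and side views the open fingertips stood about 30 mm higher than the reported tool position implied. The wrist camera also placed the tweezers about 5 mm from where the top and side cameras did. I set the grasp height and final position from the images.

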